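Swap the cutter and the driver on two sloping tool rests

TASK

The box cutter and the nut driver have been put back on each other's sloping tool rest: swap them, each tool lying flat on the bed of the other rest and the same way round as before (driver's handle and cutter's tail to the end stop). Square each one up as you set it down: fully home against the ledge lugs, and pushed firmly endwise (a good 4 newtons or so) against the end stop without ramming it, so that it stays touching when you let go. Leave the two markers on the bench where they are.

Things in the scene. Friction and masses are not known exactly. Their poses are not given: they have to be found in the camera images.
- box_cutter: grey box cutter, 31 wide x 156 long x 18 mm thick (23 at the thumb slider, y = -11 to 7 mm), 85 g. Origin: centre of its underside. x across (sides touch at +-15 mm), y along it towards the tail end, z out of its upper face. Grip across the width at y = +28 mm, in the gap between the lugs. Home: origin at x 15, y -78, z 0 mm in the frame of the rest's stop. It starts on rest_1.
- box_cutter_end (a point): lower edge of the cutter's tail end, (0, 78, 0) mm in its frame; this end goes to the end stop
- nut_driver: nut driver, 29 wide x 196 long x 29 mm high, 75 g. Origin: underside, mid-length. x across (sides touch at +-14 mm), y towards the handle end, z up. Handle y = 2 to 98 mm, flat underneath; 6 mm shaft to y = -98, 14 mm up. Grip across the handle at y = +48 mm, its centre of mass, in the gap between the lugs. Home: origin at x 14, y -98, z 0 mm in the stop's frame (tip overhangs). Starts on rest_2.
- nut_driver_end (a point): lower edge of the driver's handle end, (0, 98, 0) mm in its frame; this end goes to the end stop
- rest_1: sloping tool rest 1 of grey sheet metal, fixed to the bench, 76 x 185 mm from above, 64 mm tall; the box cutter starts on it (both rests are alike). Origin: underside centre, z up, x roughly to the robot's left, y along the row roughly towards the robot. The bed rises 30 degrees to the left (+x), so a grip square to it leans the gripper 30 degrees to the right.
- bed_1: bed of rest_1, same frame as stop_1: a flat plate from x = -16.5 to 47.5 and y = -175 to +10 mm, 4 mm thick, lower edge 30 mm and upper edge 64 mm above the bench. The ledge is two steel lugs on it, 10 mm high, from x = -8 to 0, 14 mm long, centred at y = -12 and -87 mm; between them is a clear gap for a finger.
- stop_1: rigid steel end stop of rest_1, a block y = 0 to 8, x = -1.5 to 34.5, 14 mm high. Frame: origin in the corner where bed surface, ledge line and the stop's inner face meet; x up the slope, y along the row towards the stop (the end nearer the robot), z square out of the bed (30 degrees off vertical).
- rest_2: sloping tool rest 2 of grey sheet metal, fixed to the bench, 76 x 185 mm from above, 64 mm tall; the nut driver starts on it (both rests are alike). Origin: underside centre, z up, x roughly to the robot's left, y along the row roughly towards the robot. The bed rises 30 degrees to the left (+x), so a grip square to it leans the gripper 30 degrees to the right.
- bed_2: bed of rest_2, same frame as stop_2: a flat plate from x = -16.5 to 47.5 and y = -175 to +10 mm, 4 mm thick, lower edge 30 mm and upper edge 64 mm above the bench. The ledge is two steel lugs on it, 10 mm high, from x = -8 to 0, 14 mm long, centred at y = -12 and -87 mm; between them is a clear gap for a finger.
- stop_2: rigid steel end stop of rest_2, a block y = 0 to 8, x = -1.5 to 34.5, 14 mm high. Frame: origin in the corner where bed surface, ledge line and the stop's inner face meet; x up the slope, y along the row towards the stop (the end nearer the robot), z square out of the bed (30 degrees off vertical).
- marker_red: bystander: black marker with a band, 14 x 136 x 15 mm, lying on the bench near its front edge; origin at the centre of its underside, y along it
- marker_black: bystander (the bench between the rests, nearer the robot than it, is free for parking a tool): plain black marker, 14 x 136 x 15 mm, lying on the bench behind the gap between the rests; origin at the centre of its underside, y along it

How it is judged:
By the outcome, as a careful person would: the job done as asked, in the order asked, and still so for the second after the job is handed in, with the robot touching nothing.
It also fails if it takes over 72 s, if anything falls off the work surface, if the arm or the gripper's body presses on something with over 40 N, if the wrist force passes 120 N, or if a joint passes its speed limit or range.

ROBOT

A 6-joint arm with a two-finger parallel gripper is mounted at the origin on a cart in front of the work surface, level with it; the furniture and walls round the work are solid. World frame = base frame: x ahead of the robot, y to its left, z up, the work surface at z = 0. Lengths are in m, angles in rad, forces in N, time in s.
With the tool pointing down it reaches from about 0.3 to 0.775 m from the base axis. Payload 14.6 kg.
Tool frame: the origin (TCP) lies at the very end of the fingers, on their centre line; the grasp point (between the pads) lies 19 mm behind it; z points along the fingers, y is the line along which they close (so a half turn about z gives the same grasp; the last joint's range is limited). The gripper opens to 94 mm and grips with 3 to 60 N. Pads are 16 mm wide; open, the fingers measure 119 mm over their backs; the gripper's body (75 mm by 177 mm) begins 78 mm behind the grasp point.
Start: joints at [-1.214, 0.3, 1.521, -0, 1.321, -0.067], TCP at [0.226, -0.501, 0.181] pointing down, gripper open.
Joint ranges: [-3.03, 3.03], [-0.79, 2.21], [0.23, 2.52], [-1.04, 4.18], [0, 3.07], [-2.55, 2.55]. Speed limits (rad/s): [2.22, 2.22, 2.57, 3.14, 3.14, 3.14].

INTERFACE

Orientations are given as [roll, pitch, yaw] about the fixed x, y, z axes, in that order (R = Rz(yaw) Ry(pitch) Rx(roll)).
In Python, from station import ctrl, cams gives the robot as it stands. The module is installed in compiled form; this text tells all that it offers.
- The arm moves only by the tool arm_command, never from a script. Its argument "plan" is a list that holds one entry, the list of rows, each a list of 7 numbers: the shift along the tool's x, y, z in a scale on which 1.0 is 400 mm, then the turn, a rotation vector about the tool's x, y, z in fractions of the full range, 1 being pi rad, then the closure, from -1 (fully open) to 1 (shut). A call has 1 to 12 rows; each row is the pose to reach, as a shift and turn from the pose commanded when the call began, along the tool's axes at that moment; what a row does not reach only later rows make up. A row lasts 1/10 s, in which the tool goes at most 50 mm and 8.59 degrees, less where a joint would pass 70% of its speed; a pose out of reach is approached as far as the arm can. A shift or turn number past 1, either way, is cut back to 1. A call with a gripper value outside its range is refused whole. The fingers move at their own pace and stop on an object; "squeeze" is the grip in N (left out, the last holds). Time passes only in rows, so rows that repeat a pose let the fingers close. It gives the time, the measured TCP pose, the force, the opening and the grip force at its end, in the units of the state.
- ctrl.get_obs(): the state, without advancing time (a new reading comes with each control period).
- cams.camera(name): name is "side" or "top"; returns (picture, depth): 480x640x3 uint8, blue, green, red; 480x640 float32, m along the optical axis (not along the pixel's ray), 0 where there is no reading.
- cams.camera_info(name): a dict with "fx", "fy", "cx", "cy" (pixels), "world_to_cam" (4x4, takes a point from world to camera coordinates). Camera axes: x right, y down, z forward; pixel columns grow to the right and rows downward; lengths in m; the calibration is good to about 2 mm. A picture is of the moment at which its call begins. camera_info takes no time and is no camera call.
- ctrl.hand_in(): hands the job in; it is judged then, once.
The state is a dict: "time_s": time; "qpos": joint angles; "joint_vel": joint speeds; "tau": joint torques, N m; "ee_pos": TCP position; "eef_rot": TCP orientation; "force": force on the tool from outside, world axes, zero at the start; "moment": the same for the moment, N m; "grip_width": finger opening in m; "grip_force": force on a finger pad.
Only numpy, scipy, OpenCV 4.12 (cv2) and the standard library are available. Lean on these libraries where they do the work, as an engineer would, in place of code of your own. Each camera call takes 0.05 s, during which the arm holds its last target. There are 200 camera calls.

## Working session

There is one attempt and no reset: what is moved stays moved. The work goes in short steps, Python scripts to look and compute and a tool call to move; the robot and the scene stay as the last step left them, time stands still between calls to the robot, and variables do not carry over. Pictures are saved under pics/ and viewed, at most 10 in all, crops included, and the job is handed in when it is done.

Besides the shell and the picture viewer there is one more tool, called by a JSON object that holds its "api" and its "payload". arm_command: Moves the arm, as the interface text tells. Its arguments: {"type":"object","properties":{"plan":{"type":"array"},"squeeze":{"type":"number"}},"required":["plan"]}

```bash
mkdir -p pics; python3 - <<'E'
from station import ctrl, cams
import cv2,numpy as np
o=ctrl.get_obs(); print({k:np.round(v,4).tolist() for k,v in o.items()})
for n in("top","side"):
    im,d=cams.camera(n); cv2.imwrite(f"pics/{n}0.png",im); np.savez(f"{n}0.npz",im=im,d=d)
    print(n,{k:np.round(v,4).tolist() for k,v in cams.camera_info(n).items()})
E
```

```text
{'time_s': 0.0, 'qpos': [-1.2136, 0.3005, 1.5216, 0.0, 1.3207, -0.0666], 'joint_vel': [-0.0001, 0.0005, -0.0003, 0.0012, 0.0007, 0.0003], 'tau': [0.0002, -53.18, -35.2732, 0.0709, 0.0244, -0.0001], 'ee_pos': [0.2261, -0.501, 0.1802], 'eef_rot': [-3.1404, -0.0001, 0.4238], 'force': [0.9107, -0.4629, -0.1317], 'moment': [0.0017, -0.0429, -0.0361], 'grip_force': 0.0, 'grip_width': 0.094}
top {'fx': 581.8024, 'fy': 581.8024, 'cx': 323.4079, 'cy': 243.2812, 'world_to_cam': [[0.0094, -0.9999, 0.0069, -0.2461], [-0.9941, -0.01, -0.1081, 0.5079], [0.1082, -0.0058, -0.9941, 0.8592], [0.0, 0.0, 0.0, 1.0]]}
side {'fx': 518.8329, 'fy': 518.8329, 'cx': 317.0273, 'cy': 249.0053, 'world_to_cam': [[-0.9955, -0.0924, -0.0195, 0.5065], [-0.0346, 0.549, -0.8351, 0.2022], [0.0878, -0.8307, -0.5497, 0.6422], [0.0, 0.0, 0.0, 1.0]]}
```

View pics/top0.png

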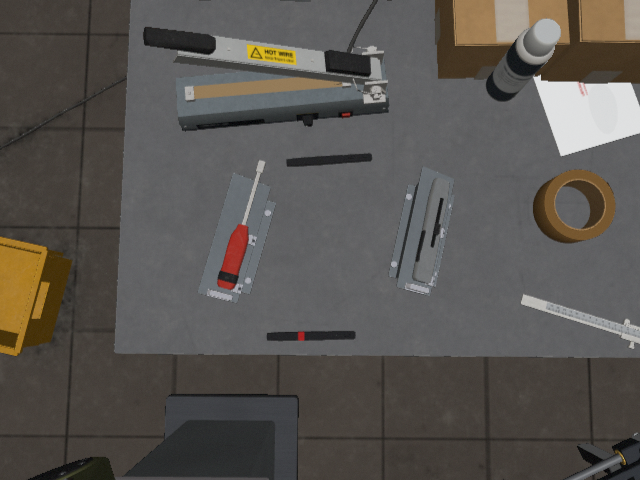

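View pics/side0.png

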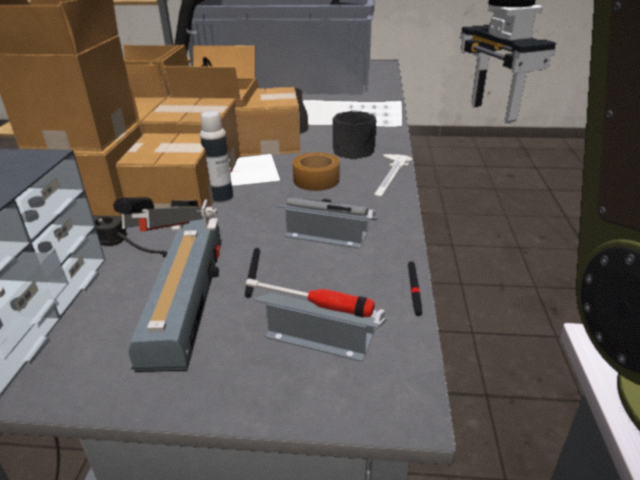

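Top view: driver on rest_2 at about (235,230) px and cutter on rest_1 at about (430,230). Lugs are on the right sides, end stops at the bottom (222,294) and (418,289), markers at (330,159) and (310,336). Next I measure both rests and tools.

```bash
cat > h.py <<'E'
import numpy as np,cv2
from station import ctrl,cams
from scipy.spatial.transform import Rotation as R
def pts(n,d):
    i=cams.camera_info(n);T=np.linalg.inv(i["world_to_cam"]);v,u=np.mgrid[:480,:640]
    P=np.stack([(u-i["cx"])/i["fx"]*d,(v-i["cy"])/i["fy"]*d,d],-1)
    return P@T[:3,:3].T+T[:3,3]
def onplane(n,uv,p0,nrm):
    i=cams.camera_info(n);T=np.linalg.inv(i["world_to_cam"]);uv=np.asarray(uv,float)
    r=np.c_[(uv[:,0]-i["cx"])/i["fx"],(uv[:,1]-i["cy"])/i["fy"],np.ones(len(uv))]@T[:3,:3].T;c=T[:3,3]
    return c+r*(((p0-c)@nrm)/(r@nrm))[:,None]
E
python3 - <<'E'
from h import *
f=np.load("top0.npz");im,d=f["im"],f["d"];P=pts("top",d)
z=P[...,2];print("bench z",np.median(z[170:320,300:380]),"nodata",np.mean(d==0))
cr=[cv2.resize(im[150:310,x:x+130],None,fx=3,fy=3.6,interpolation=cv2.INTER_CUBIC) for x in(180,365)]
cv2.imwrite("pics/c0.png",np.hstack(cr))
for nm,(x0,x1) in dict(rest2=(190,285),rest1=(380,465)).items():
    m=np.zeros(z.shape,bool);m[155:310,x0:x1]=1
    hsv=cv2.cvtColor(im,cv2.COLOR_BGR2HSV)
    Q=P[m&(z>.028)&(z<.068)&(d>0)]
    rng=np.random.default_rng(0);best=None
    for _ in range(600):
        a,b,c=Q[rng.choice(len(Q),3,replace=False)];n=np.cross(b-a,c-a);l=np.linalg.norm(n)
        if l<1e-6: continue
        n/=l;n*=np.sign(n[2])
        if abs(n[2]-.866)>.03: continue
        s=(abs((Q-a)@n)<.0015).sum()
        if best is None or s>best[0]: best=(s,n,a)
    s,n,a=best
    I=Q[abs((Q-a)@n)<.002];c=I.mean(0);n=np.linalg.svd(I-c)[2][2];n*=np.sign(n[2])
    print(nm,"n",n.round(4),"tilt",np.degrees(np.arccos(n[2])),"c",c.round(4),s,len(Q),"heading",np.degrees(np.arctan2(n[1],n[0])))
    # everything at/above bed plane -> silhouette of bed; rectangle in plane coords
    up=np.array([-n[0],-n[1],0]);up/=np.linalg.norm(up);ux=np.array([up[0]*n[2],up[1]*n[2],np.sqrt(1-n[2]**2)]);uy=np.cross(n,ux)
    print(" ux",ux.round(4),"uy",uy.round(4))
    h=(P-c)@n
    B=m&(abs(h)<.003)&(z>.026)&(d>0);T=m&(h>.008)&(z>.03)&(d>0)
    for k,M in(("bed",B),("tool",T)):
        X=P[M]-c;x,y=X@ux*1e3,X@uy*1e3
        print(" ",k,M.sum(),"x",np.percentile(x,[.5,2,50,98,99.5]).round(1),"y",np.percentile(y,[.5,2,50,98,99.5]).round(1),"h",np.percentile(h[M]*1e3,[2,50,90,99]).round(1))
        print("   rect",cv2.minAreaRect(np.c_[x,y].astype(np.float32)))
E
```

```text
bench z -6.234860799053665e-05 nodata 0.004117838541666667
rest2 n [-0.1273 -0.4885  0.8632] tilt 30.32165861459605 c [ 0.5262 -0.1081  0.0505] 2373 4276 heading -104.60165480044107
 ux [0.2176 0.8353 0.5049] uy [-0.9677  0.2521  0.    ]
  bed 3292 x [-36.3 -35.6   6.2  26.8  27.4] y [-80.9 -78.6  -9.8  98.6 102.5] h [-2.5  0.   1.7  2.7]
   rect ((-4.475469589233398, 10.613990783691406), (185.29225158691406, 64.90742492675781), 89.6498031616211)
  tool 1679 x [-26.6 -24.4  -3.3   9.1  13.3] y [-108.  -102.7   34.    99.1  100.8] h [ 9.8 22.2 27.7 30.1]
   rect ((-12.87840461730957, -3.2556381225585938), (211.25146484375, 40.78825759887695), 85.88400268554688)
rest1 n [-0.1077 -0.49    0.8651] tilt 30.109131576621063 c [ 0.5325 -0.3855  0.0539] 1558 4112 heading -102.39380642160535
 ux [0.1857 0.8449 0.5016] uy [-0.9767  0.2146  0.    ]
  bed 2019 x [-44.3 -43.5   6.4  20.3  21.2] y [-89.5 -88.    0.7  93.1  94.3] h [-2.4 -0.   1.6  2.7]
   rect ((-12.01791000366211, 2.2120895385742188), (67.8442153930664, 185.2682342529297), 0.0196180809289217)
  tool 1989 x [-33.9 -29.8  -7.7   3.3   6.1] y [-76.4 -72.8  10.1  90.5  92.4] h [ 8.7 16.4 18.8 22.6]
   rect ((-16.256702423095703, 7.715858459472656), (171.2559356689453, 42.935115814208984), 88.29930877685547)
```

View pics/c0.png

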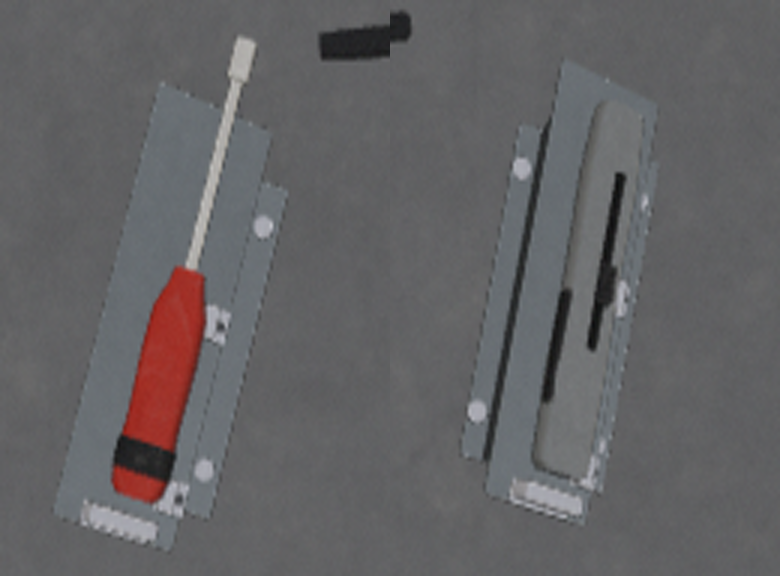

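```bash
cat >> h.py <<'E'
def edge(x,y,lo,hi,q):  # robust line x=a+b*y through per-bin extreme
    X=[];Y=[]
    for b in np.arange(lo,hi,6):
        s=(y>=b)&(y<b+6)
        if s.sum()>5: X.append(np.percentile(x[s],q));Y.append(b+3)
    l=cv2.fitLine(np.c_[Y,X].astype(np.float32),cv2.DIST_HUBER,0,.01,.01).ravel()
    return l[3]-l[2]*l[1]/l[0],l[1]/l[0]
E
python3 - <<'E'
from h import *
f=np.load("top0.npz");im,d=f["im"],f["d"];P=pts("top",d);z=P[...,2]
hsv=cv2.cvtColor(im,cv2.COLOR_BGR2HSV)
red=(hsv[...,1]>130)&((hsv[...,0]<10)|(hsv[...,0]>170))
for nm,(x0,x1),yaw,c,t in(("rest2",(190,285),75.1,[.5262,-.1081,.0505],0),("rest1",(380,465),77.6,[.5325,-.3855,.0539],1)):
    c=np.array(c);ux,uy,n=(R.from_euler("ZY",[yaw,-30],degrees=True).as_matrix()).T
    m=np.zeros(z.shape,bool);m[155:310,x0:x1]=1;m&=d>0
    for it in range(3):
        h=(P-c)@n;B=m&(abs(h)<.0025)&(z>.026);c=c+n*np.median(h[B])
        x,y=((P[B]-c)@ux)*1e3,((P[B]-c)@uy)*1e3
        if it<2:
            u=edge(x,y,-70,80,99);yaw-=np.degrees(u[1])/.866
            ux,uy,n=(R.from_euler("ZY",[yaw,-30],degrees=True).as_matrix()).T
    u=edge(x,y,-70,80,99.5);l=edge(x,y,-70,80,.5);e1=edge(y,x,-40,20,99.5);e0=edge(y,x,-20 if t==0 else -10,18,.5)
    print(nm,"yaw",yaw,"upper",np.round(u,3),"lower",np.round(l,3),"near",np.round(e1,3),"far",np.round(e0,3),"resid h",np.percentile(h[B]*1e3,[10,50,90]).round(2))
    ox=((u[0]-47.5)+(l[0]+16.5))/2;oy=((e1[0]-10)+(e0[0]+175))/2;print("  o est x",u[0]-47.5,l[0]+16.5,"y",e1[0]-10,e0[0]+175)
    O=c+ux*ox/1e3+uy*oy/1e3;print("  O",O.round(4).tolist())
    X=(P-O)@np.c_[ux,uy,n]*1e3
    T=m&(X[...,2]>(14 if t else 13))&(X[...,1]<-1)&(X[...,2]<33)
    if not t: T&=(X[...,1]>-100)
    A=X[T];print("  tool y",np.percentile(A[:,1],[.5,99.5]).round(1),"h",np.percentile(A[:,2],[50,95]).round(1))
    lo,hi=(-140,-18) if t else(-70,-20)
    for q in(1,99): print("   side",np.round(edge(A[:,0],A[:,1],lo,hi,q),3))
    if not t:
        S=m&(X[...,1]<-105)&(X[...,2]>6)&(X[...,1]>-210);A=X[S]
        print("  shaft mid",np.round(edge(A[:,0],A[:,1],-185,-110,50),3),"ymin",A[:,1].min())
    K=m&(X[...,2]>6)&(X[...,2]<16)&(X[...,1]>-1)&(X[...,1]<12);A=X[K];print("  stop",len(A),np.percentile(A,[2,50,98],axis=0).round(1).tolist())
    K=m&(X[...,2]>7)&(X[...,2]<12)&(X[...,0]<1)&(X[...,0]>-11)&(X[...,1]<-1);A=X[K];print("  lugs",len(A),[np.percentile(A[s],[5,50,95],axis=0).round(1).tolist() for s in(A[:,1]>-40,A[:,1]<-60) if s.any()])
for r in((145,175,285,375),(325,345,262,360)):
    s=P[r[0]:r[1],r[2]:r[3]];k=s[...,2]>.007;print("marker",s[k].min(0).round(3),s[k].max(0).round(3))
E
```

```text
rest2 yaw 75.01053 upper [27.178 -0.   ] lower [-3.5933e+01 -3.0000e-03] near [ 1.02022e+02 -8.00000e-03] far [-8.0313e+01 -7.0000e-03] resid h [-1.57 -0.    1.61]
  o est x -20.32185 -19.433113 y 92.02151 94.687225
  O [0.4316, -0.1006, 0.0406]
  tool y [-99.4  -7.9] h [25.1 29.2]
   side [ 2.568 -0.009]
   side [2.8416e+01 4.0000e-03]
  shaft mid [ 1.4955e+01 -2.0000e-03] ymin -203.007000717037
  stop 129 [[-86.6, -0.1, 7.0], [15.9, 3.7, 13.6], [33.8, 7.6, 15.6]]
  lugs 74 [[[-7.8, -18.1, 8.1], [-4.8, -11.4, 9.7], [-0.9, -6.2, 11.3]], [[-7.1, -93.0, 8.4], [-4.8, -87.8, 10.1], [-1.6, -81.4, 11.6]]]
rest1 yaw 77.6141 upper [20.619  0.   ] lower [-4.3713e+01  7.0000e-03] near [ 9.4068e+01 -1.4000e-02] far [-8.8954e+01  2.9000e-02] resid h [-1.5  -0.    1.48]
  o est x -26.880512 -27.212646 y 84.06822 86.0457
  O [0.4444, -0.3901, 0.0404]
  tool y [-160.5   -7.4] h [17.1 20. ]
   side [ 2.164e+00 -2.000e-03]
   side [2.9789e+01 1.1000e-02]
  stop 128 [[0.5, 0.0, 6.6], [19.5, 4.1, 13.3], [34.5, 7.8, 15.8]]
  lugs 43 [[[-8.2, -18.0, 8.0], [-5.7, -10.4, 9.4], [-2.8, -6.3, 10.3]], [[-7.9, -92.6, 8.2], [-5.7, -86.8, 10.1], [-3.1, -81.0, 11.2]]]
marker [ 0.414 -0.315  0.007] [ 0.656 -0.181  0.911]
marker [ 0.363 -0.291  0.007] [ 0.414 -0.156  0.911]
```

```bash
cat >> h.py <<'E'
REST={1:([.4444,-.3901,.0403],77.61),2:([.4316,-.1006,.0404],75.01)}
def frame(r):
    O,yaw=REST[r];M=R.from_euler("ZY",[yaw,-30],degrees=True).as_matrix();return np.array(O),M
def tgt(r,x,y,h):
    O,M=frame(r);return O+M@np.array([x,y,h])/1e3,R.from_matrix(np.c_[-M[:,1],-M[:,0],-M[:,2]])
def flat(x,y,z,yawdeg):  # tool down; tool x at yaw
    return np.array([x,y,z]),R.from_euler("xyz",[180,0,yawdeg],degrees=True)
def cur():
    o=ctrl.get_obs();return np.array(o["ee_pos"]),R.from_euler("xyz",o["eef_rot"]),o
def rel(seq):
    p,q,o=cur();print("t",round(o["time_s"],2),"F",np.round(o["force"],2),"w",round(o["grip_width"],4),"gf",round(o["grip_force"],2),"q",np.round(o["qpos"],2))
    for P,Q in seq:
        print(np.round(q.inv().apply(P-p)*1e3,1).tolist(),np.round((q.inv()*Q).as_rotvec(),4).tolist())
def inrest(r):
    p,q,o=cur();O,M=frame(r);_,Qt=tgt(r,0,0,0)
    print("rest xyz mm",(M.T@(p-O)*1e3).round(2),"rot err deg (tool)",np.degrees((Qt.inv()*q).as_rotvec()).round(2),"F rest",(M.T@np.array(o["force"])).round(2),"w",round(o["grip_width"]*1e3,2),"gf",round(o["grip_force"],2),"t",round(o["time_s"],2))
E
python3 -c "
from h import *
rel([tgt(1,16,-56,90),tgt(1,16,-56,3)])"
```

```text
t 0.1 F [-0.55 -0.49 -0.22] w 0.094 gf 0.0 q [-1.21  0.3   1.52 -0.    1.32 -0.07]
[271.0, 47.1, 54.0] [0.5044, 0.1678, 0.625]
[297.0, 12.3, 129.3] [0.5044, 0.1678, 0.625]
```

Careful with the scale: shifts go in shares of 400 mm and turns go in shares of pi rad. That gives: 271 mm / 400 = 0.6775, 47.1 mm / 400 = 0.1178, 0.625 rad / 3.1416 = 0.1989.

{"api": "arm_command", "payload": {"plan": [[[0.6775,0.1178,0.135,0.1606,0.0534,0.1989,-0.3],[0.6775,0.1178,0.135,0.1606,0.0534,0.1989,-0.3],[0.6775,0.1178,0.135,0.1606,0.0534,0.1989,-0.3],[0.6775,0.1178,0.135,0.1606,0.0534,0.1989,-0.3],[0.6775,0.1178,0.135,0.1606,0.0534,0.1989,-0.3],[0.6775,0.1178,0.135,0.1606,0.0534,0.1989,-0.3],[0.6775,0.1178,0.135,0.1606,0.0534,0.1989,-0.3],[0.6775,0.1178,0.135,0.1606,0.0534,0.1989,-0.3],[0.6775,0.1178,0.135,0.1606,0.0534,0.1989,-0.3],[0.6775,0.1178,0.135,0.1606,0.0534,0.1989,-0.3]]], "squeeze": 12}}

```text
time_s: 1.1
ee_pos: [0.4919, -0.4334, 0.1277]
eef_rot: [-2.62, -0.002, -0.217]
force: [0.4, -0.0, -0.1]
grip_width: 0.0608
grip_force: 0.0
```

```bash
python3 -c "
from h import *
inrest(1);rel([tgt(1,16,-56,45),tgt(1,16,-56,3)])"
```

```text
rest xyz mm [ 15.91 -55.68  91.79] rot err deg (tool) [-0.13  0.1  -0.03] F rest [-0.01 -0.37 -0.08] w 60.83 gf 0.0 t 1.1
t 1.1 F [ 0.37 -0.05 -0.07] w 0.0608 gf 0.0 q [-0.95  0.81  0.97  0.39  1.72  0.83]
[0.2, -0.2, 46.8] [0.0022, -0.0017, 0.0005]
[0.2, -0.3, 88.8] [0.0022, -0.0017, 0.0005]
```

Scaled: 88.5 mm / 400 = 0.2213, 80 mm / 400 = 0.2, -0.002 rad / 3.1416 = -0.0006.

{"api": "arm_command", "payload": {"plan": [[[0,0,0.075,0.0006,-0.0006,0,-0.3],[0,0,0.15,0.0006,-0.0006,0,-0.3],[0,0,0.2,0.0006,-0.0006,0,-0.3],[0,0,0.2213,0.0006,-0.0006,0,-0.3],[0,0,0.2213,0.0006,-0.0006,0,-0.3],[0,0,0.2213,0.0006,-0.0006,0,0.3],[0,0,0.2213,0.0006,-0.0006,0,0.6],[0,0,0.2213,0.0006,-0.0006,0,0.6],[0,0,0.2213,0.0006,-0.0006,0,0.6],[0,0,0.2213,0.0006,-0.0006,0,0.6]]]}}

```text
time_s: 2.1
ee_pos: [0.5021, -0.3899, 0.0502]
eef_rot: [-2.617, 0.001, -0.215]
force: [0.9, 0.2, -0.0]
grip_width: 0.0245
grip_force: 0.0
```

```bash
python3 -c "
from h import *
inrest(1);O,M=frame(1);_,Q=tgt(1,0,0,0)
cp,cq=flat(.51,-.245,.12,-12.4)
rel([tgt(1,16,-56,50),flat(.46,-.245,.11,-12.4),flat(.46,-.245,.004,-12.4)])"
```

```text
rest xyz mm [ 15.88 -56.27   2.3 ] rot err deg (tool) [ 0.05 -0.07 -0.02] F rest [ 0.33 -0.87 -0.23] w 24.52 gf 0.0 t 2.1
t 2.1 F [ 0.94  0.2  -0.03] w 0.0245 gf 0.0 q [-0.9   0.82  1.13  0.4   1.54  0.8 ]
[-0.3, -0.2, -47.7] [-0.001, 0.0012, 0.0003]
[-72.1, -144.6, 14.7] [-0.5246, 0.0012, 0.0008]
[-72.0, -91.5, 106.4] [-0.5246, 0.0012, 0.0008]
```

```bash
python3 - <<'E'
from h import *
im,d=cams.camera("side");cv2.imwrite("pics/s1.png",cv2.resize(im[150:280,250:410],None,fx=4.5,fy=4.5,interpolation=cv2.INTER_CUBIC))
inrest(1)
E
```

```text
rest xyz mm [ 15.91 -56.26   2.22] rot err deg (tool) [ 0.06 -0.08 -0.02] F rest [-0.11  0.78 -1.08] w 20.8 gf 0.0 t 2.15
```

View pics/s1.png

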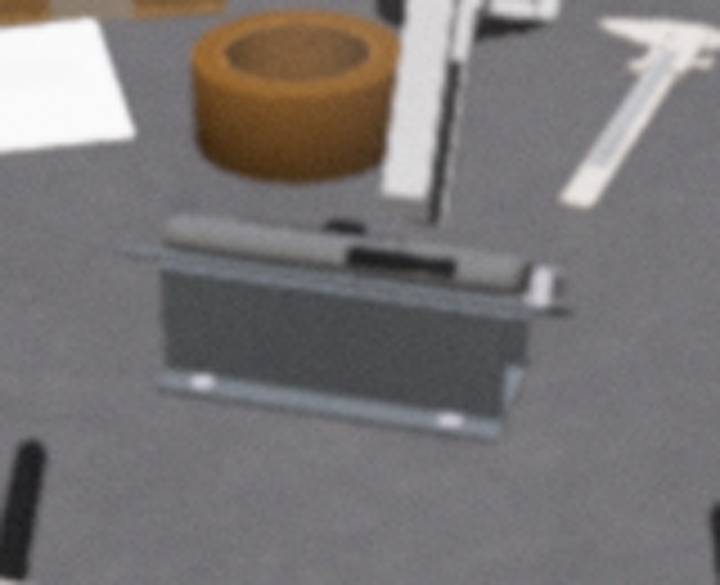

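The cutter is still on the rest and the fingertips, at about crop (410,205), appear above and beyond it. I'm comparing the camera's fingertip position with the reported TCP.

```bash
python3 - <<'E'
from h import *
p,q,o=cur()
for n in("side","top"):
    im,d=cams.camera(n);i=cams.camera_info(n);W=np.array(i["world_to_cam"])
    for b in(0,-.05):
        c=W[:3,:3]@(p+q.apply([0,0,b]))+W[:3,3];print(n,"proj",b,(c[0]/c[2]*i["fx"]+i["cx"]).round(1),(c[1]/c[2]*i["fy"]+i["cy"]).round(1),c[2].round(4))
    P=pts(n,d);L=q.inv().apply((P-p).reshape(-1,3)).reshape(P.shape)*1e3
    k=(d>0)&(abs(L[...,0])<40)&(abs(L[...,1])<70)&(L[...,2]<10)&(L[...,2]>-110)&(P[...,2]>.075)
    v,u=np.nonzero(k);A=L[k];print(n,k.sum(),np.percentile(A,[1,50,99],axis=0).round(1).tolist() if len(A) else "")
    if n=="side":
        for v,u in((188,339),(180,339),(192,345),(170,342)): print((u,v),P[v,u].round(4),L[v,u].round(1),im[v,u])
    else: cv2.imwrite("pics/t2.png",cv2.resize(im[130:310,350:560],None,fx=3,fy=3))
inrest(1)
E
```

```text
side proj 0 339.0 211.5 0.9826
side proj -0.05 342.7 185.1 0.9787
side 690 [[-12.7, -26.0, -109.3], [-6.8, -21.6, -68.5], [6.7, 20.2, -24.6]]
(339, 188) [ 0.5023 -0.3898  0.0996] [  0.2 -24.8 -42.7] [217 215 218]
(339, 180) [ 0.5028 -0.3976  0.112 ] [  2.3 -24.5 -57.3] [218 218 218]
(345, 192) [ 0.4909 -0.3836  0.0948] [-12.2 -25.5 -36.8] [157 156 158]
(342, 170) [ 0.4979 -0.4068  0.1279] [ -0.5 -23.8 -76.1] [217 216 216]
top proj 0 423.3 248.2 0.8659
top proj -0.05 446.1 249.1 0.8224
top 125 [[-9.2, -23.5, -52.5], [-1.0, -21.5, -42.8], [9.3, -11.2, -30.8]]
rest xyz mm [ 15.93 -56.27   2.13] rot err deg (tool) [ 0.06 -0.08 -0.02] F rest [-0.31  0.53 -0.39] w 19.05 gf 0.0 t 2.25
```

View pics/t2.png

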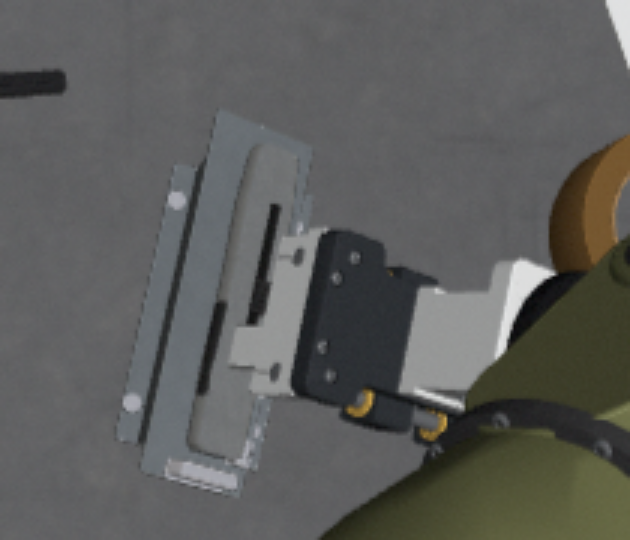

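Seen from above, the closed gripper sits over the cutter without touching it, and the tips end about 25 mm short of the reported TCP. I'm checking whether the initial image (fingers open) shows the same offset.

```bash
python3 - <<'E'
from h import *
d=np.load("side0.npz")["d"];P=pts("side",d)
p=np.array([.2261,-.501,.1802]);q=R.from_euler("xyz",[-3.1404,-.0001,.4238])
L=q.inv().apply((P-p).reshape(-1,3)).reshape(P.shape)*1e3
k=(d>0)&(abs(L[...,0])<30)&(abs(L[...,1])<75)&(L[...,2]<30)&(L[...,2]>-90)
for nm,s in(("y+",L[...,1]>20),("y-",L[...,1]<-20)):
    A=L[k&s];print("open",nm,len(A),np.percentile(A,[1,50,99],axis=0).round(1).tolist(),A[:,2].max().round(1))
    v,u=np.nonzero(k&s);print(v.max(),u[v.argmax()])
d=cams.camera("side")[1];P=pts("side",d);p,q,o=cur()
L=q.inv().apply((P-p).reshape(-1,3)).reshape(P.shape)*1e3
k=(d>0)&(abs(L[...,0])<14)&(abs(L[...,1])<40)&(L[...,2]<2)&(L[...,2]>-90)&(P[...,2]>.069)
for nm,s in(("y+",L[...,1]>3),("y-",L[...,1]<-3)):
    A=L[k&s];print("closed",nm,len(A),np.percentile(A,[1,50,99],axis=0).round(1).tolist(),A[:,2].max().round(1))
inrest(1)
E
```

```text
open y+ 405 [[-11.6, 42.0, -89.0], [2.4, 45.6, -58.1], [9.5, 57.0, -24.5]] -23.8
107 473
open y- 458 [[-10.9, -63.8, -89.3], [3.0, -60.7, -59.8], [9.7, -50.1, -24.9]] -23.5
123 505
closed y+ 122 [[-12.7, 6.1, -88.5], [-10.8, 10.5, -59.9], [-7.1, 21.7, -28.1]] -27.2
closed y- 408 [[-12.6, -25.4, -89.3], [-3.9, -21.3, -57.3], [6.8, -10.9, -24.3]] -23.5
rest xyz mm [ 15.94 -56.24   2.08] rot err deg (tool) [ 0.07 -0.09 -0.02] F rest [-0.23 -0.46  0.72] w 18.89 gf 0.0 t 2.3
```

```bash
cat >> h.py <<'E'
OFF=np.array([-.5,-2,-23.5])/1e3
_t,_f=tgt,flat
def tgt(*a): P,Q=_t(*a);return P-Q.apply(OFF),Q
def flat(*a): P,Q=_f(*a);return P-Q.apply(OFF),Q
_c=cur
def inrest(r):
    p,q,o=_c();p=p+q.apply(OFF);O,M=frame(r);_,Qt=_t(r,0,0,0)
    print("tip in rest mm",(M.T@(p-O)*1e3).round(2),"rot err deg (tool)",np.degrees((Qt.inv()*q).as_rotvec()).round(2),"F rest",(M.T@np.array(o["force"])).round(2),"w",round(o["grip_width"]*1e3,2),"gf",round(o["grip_force"],2),"t",round(o["time_s"],2))
E
python3 -c "
from h import *
inrest(1);rel([tgt(1,16,-56,3)])"
```

```text
tip in rest mm [ 17.91 -55.78  25.58] rot err deg (tool) [ 0.07 -0.09 -0.02] F rest [-0.23 -0.46  0.72] w 18.89 gf 0.0 t 2.3
t 2.3 F [ 0.32 -0.65  0.51] w 0.0189 gf 0.0 q [-0.9   0.82  1.13  0.4   1.54  0.8 ]
[0.3, 2.0, 22.6] [-0.0011, 0.0015, 0.0003]
```

Scaled: 22 mm / 400 = 0.055, 18 mm / 400 = 0.045.

{"api": "arm_command", "payload": {"plan": [[[0,0,0,0,0,0,-0.3],[0,0,0,0,0,0,-0.3],[0,0.0025,0,0,0,0,-0.3],[0,0.005,0,0,0,0,-0.3],[0,0.005,0.01,0,0,0,-0.3],[0,0.005,0.03,0,0,0,-0.3],[0,0.005,0.045,0,0,0,-0.3],[0,0.005,0.055,0,0,0,-0.3],[0,0.005,0.055,0,0,0,-0.3],[0,0.005,0.055,0,0,0,0.5],[0,0.005,0.055,0,0,0,0.5],[0,0.005,0.055,0,0,0,0.5]]], "squeeze": 12}}

```text
time_s: 3.5
ee_pos: [0.5041, -0.3808, 0.0302]
eef_rot: [-2.617, 0.001, -0.215]
force: [-0.9, -0.7, 0.8]
grip_width: 0.0405
grip_force: 0.0
```

{"api": "arm_command", "payload": {"plan": [[[0,0,0,0,0,0,0.5],[0,0,0,0,0,0,0.5],[0,0,0,0,0,0,0.5]]]}}

```text
time_s: 3.8
ee_pos: [0.5041, -0.3807, 0.0302]
eef_rot: [-2.617, 0.001, -0.215]
force: [-0.8, 0.5, 2.5]
grip_width: 0.0291
grip_force: 12.0
```

```bash
python3 -c "
from h import *
inrest(1)
rel([tgt(1,16,-56,55),flat(.46,-.245,.11,-12.4),flat(.46,-.245,.004,-12.4)])"
```

```text
tip in rest mm [ 15.96 -55.78   3.72] rot err deg (tool) [ 0.06 -0.08 -0.02] F rest [1.56 0.89 1.98] w 29.09 gf 12.0 t 3.8
t 3.8 F [-0.79  0.54  2.5 ] w 0.0291 gf 12.0 q [-0.89  0.83  1.16  0.4   1.5   0.8 ]
[0.2, -0.1, -51.3] [-0.0011, 0.0013, 0.0004]
[-71.6, -133.0, 12.0] [-0.5246, 0.0013, 0.0009]
[-71.5, -79.9, 103.7] [-0.5246, 0.0013, 0.0009]
```

Scaled: -133 mm / 400 = -0.3325, -71.6 mm / 400 = -0.179, -0.5246 rad / 3.1416 = -0.167.

{"api": "arm_command", "payload": {"plan": [[[0,0,-0.05,0,0,0,0.5],[0,0,-0.13,0,0,0,0.5],[-0.0875,-0.15,-0.1,-0.0477,0,0,0.5],[-0.179,-0.275,-0.025,-0.0955,0,0,0.5],[-0.179,-0.3325,0.03,-0.1432,0,0,0.5],[-0.179,-0.3325,0.03,-0.167,0.0003,0.0003,0.5],[-0.179,-0.3325,0.03,-0.167,0.0003,0.0003,0.5],[-0.179,-0.3325,0.03,-0.167,0.0003,0.0003,0.5],[-0.179,-0.2875,0.105,-0.167,0.0003,0.0003,0.5],[-0.179,-0.2425,0.1825,-0.167,0.0003,0.0003,0.5],[-0.179,-0.2425,0.1825,-0.167,0.0003,0.0003,0.5]]]}}

```text
time_s: 4.9
ee_pos: [0.4574, -0.2477, 0.0115]
eef_rot: [-3.138, 0.007, -0.219]
force: [0.7, 0.4, -1.3]
grip_width: 0.0293
grip_force: 12.0
```

```bash
python3 -c "
from h import *
inrest(1)
rel([flat(.46,-.245,.0045,-12.4)])"
```

```text
tip in rest mm [121.87  18.16 -76.43] rot err deg (tool) [-29.81  -0.37   0.25] F rest [-0.14 -0.58 -1.41] w 29.25 gf 12.0 t 4.9
t 4.9 F [ 0.69  0.44 -1.29] w 0.0293 gf 12.0 q [-0.57  0.45  1.75  0.    0.95  1.22]
[2.7, -1.1, 30.5] [-0.0033, 0.0074, -0.0024]
```

{"api": "arm_command", "payload": {"plan": [[[0,0,0.03,0,0,0,0.5],[0,0,0.055,0,0,0,0.5],[0,0,0.065,0,0,0,0.5],[0,0,0.07,0,0,0,0.5],[0,0,0.07,0,0,0,0.5]]]}}

```text
time_s: 5.4
ee_pos: [0.46, -0.2477, -0.0122]
eef_rot: [-3.142, -0.0, -0.216]
force: [-0.8, 0.3, -0.6]
grip_width: 0.0294
grip_force: 12.0
```

```bash
python3 -c "
from h import *
rel([flat(.46,-.245,.0045,-12.4)])"
```

```text
t 5.4 F [-0.82  0.27 -0.55] w 0.0294 gf 12.0 q [-0.56  0.49  1.76  0.    0.89  1.22]
[-0.1, -0.6, 6.8] [-0.0, -0.0, 0.0]
```

Scaled: 7.2 mm / 400 = 0.018, 7 mm / 400 = 0.0175.

{"api": "arm_command", "payload": {"plan": [[[0,0,0.0075,0,0,0,0.5],[0,0,0.0125,0,0,0,0.5],[0,0,0.015,0,0,0,0.5],[0,0,0.0175,0,0,0,0.5],[0,0,0.018,0,0,0,0.5]]]}}

```text
time_s: 5.9
ee_pos: [0.4598, -0.2475, -0.0197]
eef_rot: [-3.141, 0.0, -0.216]
force: [0.2, -0.7, -0.7]
grip_width: 0.0289
grip_force: 12.0
```

Scaled: -110 mm / 400 = -0.275, -60 mm / 400 = -0.15.

{"api": "arm_command", "payload": {"plan": [[[0,0,0,0,0,0,-0.3],[0,0,0,0,0,0,-0.3],[0,0,0,0,0,0,-0.3],[0,0,-0.05,0,0,0,-0.3],[0,0,-0.15,0,0,0,-0.3],[0,0,-0.275,0,0,0,-0.3]]]}}

```text
time_s: 6.5
ee_pos: [0.4589, -0.247, 0.0904]
eef_rot: [-3.14, 0.004, -0.216]
force: [0.2, 0.4, -0.1]
grip_width: 0.0609
grip_force: 0.0
```

```bash
python3 -c "
from h import *
rel([tgt(2,15,-57,70),tgt(2,15,-57,5)])"
```

```text
t 6.5 F [ 0.15  0.44 -0.08] w 0.0609 gf 0.0 q [-0.56  0.33  1.7  -0.    1.11  1.22]
[-1.2, -122.6, 3.4] [0.5224, 0.0153, 0.0432]
[0.5, -155.0, 59.7] [0.5224, 0.0153, 0.0432]
```

Scaled: -122.6 mm / 400 = -0.3065, 3.4 mm / 400 = 0.0085, 0.5224 rad / 3.1416 = 0.1663.

{"api": "arm_command", "payload": {"plan": [[[0,-0.05,-0.0625,0.0382,0,0.0032,-0.3],[0,-0.15,-0.0625,0.0828,0.0032,0.0064,-0.3],[-0.0025,-0.25,-0.025,0.1273,0.0032,0.0095,-0.3],[-0.003,-0.3065,0.0085,0.1663,0.0049,0.0138,-0.3],[-0.003,-0.3065,0.0085,0.1663,0.0049,0.0138,-0.3],[-0.003,-0.3065,0.0085,0.1663,0.0049,0.0138,-0.3]]]}}

```text
time_s: 7.1
ee_pos: [0.4849, -0.1285, 0.087]
eef_rot: [-2.622, -0.003, -0.261]
force: [0.4, 1.0, 0.4]
grip_width: 0.061
grip_force: 0.0
```

```bash
python3 -c "
from h import *
inrest(2);rel([tgt(2,15,-57,5)])"
```

```text
tip in rest mm [ 14.01 -58.14  70.47] rot err deg (tool) [-0.25  0.13 -0.09] F rest [ 1.11 -0.14 -0.13] w 61.0 gf 0.0 t 7.1
t 7.1 F [0.4  0.95 0.44] w 0.061 gf 0.0 q [-0.61  0.39  1.73  0.51  1.25  1.  ]
[-1.3, -1.4, 65.5] [0.0043, -0.0023, 0.0015]
```

Scaled: 64.5 mm / 400 = 0.1613, 60 mm / 400 = 0.15, 0.003 rad / 3.1416 = 0.001.

{"api": "arm_command", "payload": {"plan": [[[-0.0025,-0.0025,0.05,0.001,-0.0006,0.0003,-0.3],[-0.0025,-0.0025,0.1125,0.001,-0.0006,0.0003,-0.3],[-0.0025,-0.0025,0.15,0.001,-0.0006,0.0003,-0.3],[-0.0025,-0.0025,0.1613,0.001,-0.0006,0.0003,-0.3],[-0.0025,-0.0025,0.1613,0.001,-0.0006,0.0003,0.5],[-0.0025,-0.0025,0.1613,0.001,-0.0006,0.0003,0.5],[-0.0025,-0.0025,0.1613,0.001,-0.0006,0.0003,0.5],[-0.0025,-0.0025,0.1613,0.001,-0.0006,0.0003,0.5],[-0.0025,-0.0025,0.1613,0.001,-0.0006,0.0003,0.5],[-0.0025,-0.0025,0.1613,0.001,-0.0006,0.0003,0.5]]], "squeeze": 15}}

```text
time_s: 8.1
ee_pos: [0.493, -0.0957, 0.032]
eef_rot: [-2.616, -0.002, -0.262]
force: [-1.4, -1.3, 5.8]
grip_width: 0.0282
grip_force: 15.0
```

```bash
python3 -c "
from h import *
inrest(2);rel([tgt(2,15,-57,75),tgt(1,17,-62,75),tgt(1,17,-62,12)])"
```

```text
tip in rest mm [ 15.58 -57.47   5.92] rot err deg (tool) [ 0.11  0.08 -0.05] F rest [1.53 1.01 5.81] w 28.16 gf 15.0 t 8.1
t 8.1 F [-1.39 -1.27  5.79] w 0.0282 gf 15.0 q [-0.56  0.46  1.79  0.56  1.12  0.97]
[-0.4, 0.5, -69.1] [-0.0019, -0.0014, 0.0009]
[92.3, 235.2, -206.1] [-0.0019, -0.0241, -0.0384]
[90.8, 235.4, -143.1] [-0.0019, -0.0241, -0.0384]
```

Scaled: 235 mm / 400 = 0.5875, -206 mm / 400 = -0.515, -0.038 rad / 3.1416 = -0.0121.

{"api": "arm_command", "payload": {"plan": [[[0,0,-0.0375,0,0,0,0.6],[0,0,-0.1125,0,0,0,0.6],[0,0,-0.2,0,0,0,0.6],[0.045,0.1175,-0.2875,0,-0.0016,-0.0032,0.6],[0.0925,0.235,-0.35,0,-0.0032,-0.0064,0.6],[0.1375,0.3525,-0.4125,0,-0.0048,-0.0095,0.6],[0.185,0.47,-0.475,0,-0.0076,-0.0121,0.6],[0.23,0.5875,-0.515,-0.0006,-0.0076,-0.0121,0.6],[0.23,0.5875,-0.515,-0.0006,-0.0076,-0.0121,0.6],[0.23,0.5875,-0.515,-0.0006,-0.0076,-0.0121,0.6],[0.23,0.5875,-0.515,-0.0006,-0.0076,-0.0121,0.6]]]}}

```text
time_s: 9.2
ee_pos: [0.502, -0.4153, 0.0909]
eef_rot: [-2.617, 0.002, -0.217]
force: [0.5, 0.1, -0.1]
grip_width: 0.0285
grip_force: 15.0
```

```bash
python3 - <<'E'
from h import *
inrest(1);rel([tgt(1,17,-62,12)])
im,d=cams.camera("top");P=pts("top",d);O,M=frame(1);X=(P-O)@M*1e3
cv2.imwrite("pics/t3.png",cv2.resize(im[110:330,200:500],None,fx=2.6,fy=2.6))
# parked cutter
k=(P[...,2]>.012)&(P[...,2]<.03)&(P[...,0]>.36)&(P[...,0]<.6)&(P[...,1]>-.31)&(P[...,1]<-.18)&(d>0)
k[:160]=0
kk=cv2.connectedComponentsWithStats(k.astype(np.uint8))[2:];i=1+kk[0][1:,4].argmax();m=cv2.connectedComponents(k.astype(np.uint8))[1]==i
print("park",m.sum(),cv2.minAreaRect(P[m][:,:2].astype(np.float32)*1000),np.percentile(P[m][:,2],[5,50,95]))
E
```

```text
tip in rest mm [ 16.69 -61.19  73.44] rot err deg (tool) [ 0.06 -0.07  0.1 ] F rest [ 0.09 -0.44 -0.17] w 28.5 gf 15.0 t 9.2
t 9.2 F [ 0.47  0.06 -0.11] w 0.0285 gf 15.0 q [-0.92  0.82  1.03  0.39  1.65  0.83]
[0.9, -0.2, 61.4] [-0.0011, 0.0013, -0.0017]
park 1817 ((487.42535400390625, -253.45217895507812), (30.320249557495117, 155.8907928466797), 77.20146942138672) [0.01340795 0.01662362 0.02021884]
```

View pics/t3.png

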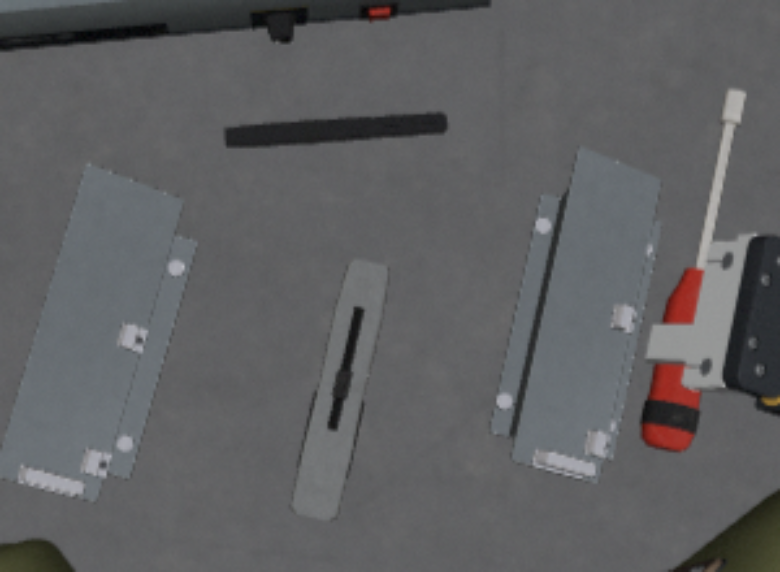

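The parked cutter lies flat in the middle of the gap, at about (340,390) in the crop. The driver is held above rest_1, parallel to it. Lowering.

Scaled: 66 mm / 400 = 0.165, 65 mm / 400 = 0.1625, -0.002 rad / 3.1416 = -0.0006.

{"api": "arm_command", "payload": {"plan": [[[0.0025,0,0.0625,-0.0003,0.0003,-0.0006,0.6],[0.0025,0,0.12,-0.0003,0.0003,-0.0006,0.6],[0.0025,0,0.145,-0.0003,0.0003,-0.0006,0.6],[0.0025,0,0.1525,-0.0003,0.0003,-0.0006,0.6],[0.0025,0,0.1575,-0.0003,0.0003,-0.0006,0.6],[0.0025,0,0.1625,-0.0003,0.0003,-0.0006,0.6],[0.0025,0,0.165,-0.0003,0.0003,-0.0006,0.6],[0.0025,0,0.165,-0.0003,0.0003,-0.0006,0.6]]]}}

```text
time_s: 10.05
ee_pos: [0.5103, -0.3836, 0.035]
eef_rot: [-2.619, -0.001, -0.215]
force: [0.1, 0.1, -0.5]
grip_width: 0.0284
grip_force: 15.0
```

```bash
python3 -c "
from h import *
inrest(1)"
```

```text
tip in rest mm [ 17.12 -62.49   8.68] rot err deg (tool) [-0.07  0.05 -0.08] F rest [-0.12 -0.1  -0.55] w 28.38 gf 15.0 t 10.05
```

Scaled: 2.3 mm / 400 = 0.0058, 2 mm / 400 = 0.005.

{"api": "arm_command", "payload": {"plan": [[[0,0,0.0015,0,0,0,0.6],[0,0,0.003,0,0,0,0.6],[0,0,0.004,0,0,0,0.6],[0,0,0.005,0,0,0,0.6],[0,0,0.0058,0,0,0,0.6],[0,0,0.0058,0,0,0,0.6]]]}}

```text
time_s: 10.65
ee_pos: [0.5106, -0.3824, 0.0329]
eef_rot: [-2.619, -0.001, -0.215]
force: [-1.4, -0.5, -0.0]
grip_width: 0.0284
grip_force: 15.0
```

```bash
python3 -c "
from h import *
inrest(1)"
```

```text
tip in rest mm [ 17.14 -62.46   6.19] rot err deg (tool) [-0.06  0.03 -0.08] F rest [-0.69  1.26  0.4 ] w 28.36 gf 15.0 t 10.65
```

Scaled: 0.9 mm / 400 = 0.0023, 0.6 mm / 400 = 0.0015.

{"api": "arm_command", "payload": {"plan": [[[0,0,0.0008,0,0,0,0.6],[0,0,0.0015,0,0,0,0.6],[0,0,0.0023,0,0,0,0.6],[0,0,0.0023,0,0,0,0.6]]]}}

```text
time_s: 11.05
ee_pos: [0.5106, -0.3823, 0.0328]
eef_rot: [-2.62, -0.002, -0.216]
force: [-3.8, -1.4, 7.7]
grip_width: 0.0284
grip_force: 15.0
```

```bash
python3 -c "
from h import *
inrest(1)"
```

```text
tip in rest mm [ 17.14 -62.46   6.08] rot err deg (tool) [-0.09  0.06 -0.09] F rest [1.93 3.39 7.8 ] w 28.43 gf 15.0 t 11.05
```

Scaled: 1.6 mm / 400 = 0.004, 1.2 mm / 400 = 0.003.

{"api": "arm_command", "payload": {"plan": [[[0,0,-0.0013,0,0,0,0.6],[0,0.0018,-0.0013,0,0,0,0.6],[0,0.003,-0.0013,0,0,0,0.6],[0,0.004,-0.0013,0,0,0,0.6],[0,0.004,-0.0013,0,0,0,0.6]]]}}

```text
time_s: 11.55
ee_pos: [0.5107, -0.3835, 0.0321]
eef_rot: [-2.619, -0.002, -0.215]
force: [-1.9, -1.0, 6.2]
grip_width: 0.0283
grip_force: 15.0
```

```bash
python3 -c "
from h import *
inrest(1)"
```

```text
tip in rest mm [ 15.84 -62.8    6.1 ] rot err deg (tool) [-0.05  0.07 -0.1 ] F rest [1.86 1.68 6.1 ] w 28.29 gf 15.0 t 11.55
```

Scaled: 1.2 mm / 400 = 0.003, 0.8 mm / 400 = 0.002.

{"api": "arm_command", "payload": {"plan": [[[0,0.001,-0.0005,0,0,0,0.6],[0,0.002,-0.0005,0,0,0,0.6],[0,0.003,-0.0005,0,0,0,0.6],[0,0.003,-0.0005,0,0,0,0.6]]]}}

```text
time_s: 11.95
ee_pos: [0.5107, -0.3838, 0.032]
eef_rot: [-2.617, -0.002, -0.215]
force: [-0.1, 4.9, 8.2]
grip_width: 0.0284
grip_force: 15.0
```

```bash
python3 -c "
from h import *
inrest(1)"
```

```text
tip in rest mm [ 15.48 -62.85   6.11] rot err deg (tool) [ 0.04  0.04 -0.12] F rest [8.21 1.17 4.74] w 28.44 gf 15.02 t 11.95
```

Scaled: -10.5 mm / 400 = -0.0263, -10 mm / 400 = -0.025.

{"api": "arm_command", "payload": {"plan": [[[-0.0025,-0.001,-0.0005,0,0,0,0.6],[-0.0075,-0.001,-0.0005,0,0,0,0.6],[-0.0125,-0.001,-0.0005,0,0,0,0.6],[-0.0175,-0.001,-0.0005,0,0,0,0.6],[-0.0225,-0.001,-0.0005,0,0,0,0.6],[-0.025,-0.001,-0.0005,0,0,0,0.6],[-0.0263,-0.001,-0.0005,0,0,0,0.6],[-0.0263,-0.001,-0.0005,0,0,0,0.6]]]}}

```text
time_s: 12.75
ee_pos: [0.5007, -0.3816, 0.032]
eef_rot: [-2.618, -0.003, -0.215]
force: [6.2, 2.9, 4.4]
grip_width: 0.0282
grip_force: 15.0
```

```bash
python3 -c "
from h import *
inrest(1)"
```

```text
tip in rest mm [ 15.54 -52.62   6.09] rot err deg (tool) [-0.01  0.1  -0.12] F rest [ 5.82 -5.38  1.7 ] w 28.19 gf 15.02 t 12.75
```

Scaled: -0.8 mm / 400 = -0.002, -0.4 mm / 400 = -0.001.

{"api": "arm_command", "payload": {"plan": [[[-0.001,-0.0005,-0.0003,0,0,0,0.6],[-0.002,-0.0005,-0.0003,0,0,0,0.6],[-0.002,-0.0005,-0.0003,0,0,0,0.6]]]}}

```text
time_s: 13.05
ee_pos: [0.4998, -0.3814, 0.032]
eef_rot: [-2.618, -0.002, -0.215]
force: [4.0, 2.8, 4.0]
grip_width: 0.0281
grip_force: 15.0
```

```bash
python3 -c "
from h import *
inrest(1)"
```

```text
tip in rest mm [ 15.56 -51.72   6.12] rot err deg (tool) [-0.02  0.09 -0.11] F rest [ 5.07 -3.29  1.69] w 28.06 gf 15.01 t 13.05
```

Still sliding on friction. Continuing.

Scaled: -1.4 mm / 400 = -0.0035, -1 mm / 400 = -0.0025.

{"api": "arm_command", "payload": {"plan": [[[-0.0013,0,0,0,0,0,0.6],[-0.0025,0,0,0,0,0,0.6],[-0.0035,0,0,0,0,0,0.6],[-0.0035,0,0,0,0,0,0.6]]]}}

```text
time_s: 13.45
ee_pos: [0.4986, -0.3811, 0.032]
eef_rot: [-2.618, -0.003, -0.215]
force: [6.0, 2.5, 3.9]
grip_width: 0.0287
grip_force: 15.0
```

```bash
python3 -c "
from h import *
inrest(1)"
```

```text
tip in rest mm [ 15.54 -50.44   6.12] rot err deg (tool) [-0.03  0.1  -0.12] F rest [ 5.18 -5.35  1.54] w 28.71 gf 15.01 t 13.45
```

Scaled: -0.8 mm / 400 = -0.002, -0.4 mm / 400 = -0.001.

{"api": "arm_command", "payload": {"plan": [[[-0.001,0,0,0,0,0,0.6],[-0.002,0,0,0,0,0,0.6],[-0.002,0,0,0,0,0,0.6]]]}}

```text
time_s: 13.75
ee_pos: [0.4986, -0.3811, 0.0321]
eef_rot: [-2.619, -0.004, -0.216]
force: [11.8, 0.3, 2.2]
grip_width: 0.0284
grip_force: 15.0
```

```bash
python3 -c "
from h import *
inrest(1)"
```

```text
tip in rest mm [ 15.57 -50.39   6.2 ] rot err deg (tool) [-0.06  0.2  -0.14] F rest [  3.55 -11.43   0.45] w 28.45 gf 15.01 t 13.75
```

{"api": "arm_command", "payload": {"plan": [[[0.0013,0,0,0,0,0,0.6],[0.0013,0,0,0,0,0,0.6],[0.0013,0,0,0,0,0,0.6]]]}}

```text
time_s: 14.05
ee_pos: [0.4986, -0.3811, 0.032]
eef_rot: [-2.619, -0.003, -0.216]
force: [7.1, 2.4, 2.2]
grip_width: 0.0284
grip_force: 15.0
```

```bash
python3 -c "
from h import *
inrest(1)"
```

```text
tip in rest mm [ 15.54 -50.42   6.1 ] rot err deg (tool) [-0.04  0.13 -0.13] F rest [ 4.45 -6.44 -0.03] w 28.42 gf 15.01 t 14.05
```

{"api": "arm_command", "payload": {"plan": [[[0,0,0,0,0,0,0.2],[0,0,0,0,0,0,0.0],[0,0,0,0,0,0,-0.2],[0,0,0,0,0,0,-0.2],[0,0,0,0,0,0,-0.2],[0,0,-0.025,0,0,0,-0.2],[0,0,-0.1,0,0,0,-0.2],[0,0,-0.225,0,0,0,-0.2],[0,0,-0.3,0,0,0,-0.2]]]}}

```text
time_s: 14.95
ee_pos: [0.4843, -0.4419, 0.1396]
eef_rot: [-2.622, -0.004, -0.216]
force: [0.1, -0.7, -0.1]
grip_width: 0.0563
grip_force: 0.0
```

```bash
cat >> h.py <<'E'
def toolcheck(r,zmin,lo,hi,png=None):
    im,d=cams.camera("top");P=pts("top",d);O,M=frame(r);X=(P-O)@M*1e3
    T=(d>0)&(X[...,0]>-6)&(X[...,0]<45)&(X[...,2]>zmin)&(X[...,2]<33)&(X[...,1]>-170)&(X[...,1]<-.5)
    A=X[T];print("tool y",np.percentile(A[:,1],[.3,1,99,99.7]).round(1),[np.round(edge(A[:,0],A[:,1],lo,hi,q),3).tolist() for q in(1,99)],"h95",np.percentile(A[:,2],95).round(1))
    if png: cv2.imwrite(png,im)
    return im,d
E
python3 - <<'E'
from h import *
im,d=toolcheck(1,13,-70,-20)
cv2.imwrite("pics/t4.png",cv2.resize(im[150:310,365:495],None,fx=3.6,fy=3.6,interpolation=cv2.INTER_CUBIC))
yaw=77.2-90
c=np.array([.4874,-.2535]);u=np.array([np.cos(np.radians(yaw)),np.sin(np.radians(yaw))]);g=c-u*.028;print(g)
inrest(1)
rel([flat(g[0],g[1],.09,yaw),flat(g[0],g[1],.004,yaw)])
E
```

```text
tool y [-167.3 -163.8   -1.8   -0.9] [[5.375, -0.0020000000949949026], [28.350000381469727, 0.006000000052154064]] h95 28.7
[ 0.46009582 -0.24729664]
tip in rest mm [ 15.16 -49.88 134.81] rot err deg (tool) [-0.41  0.4  -0.16] F rest [1.14 0.53 3.76] w 56.32 gf 0.0 t 15.0
t 15.0 F [-0.71 -0.76  3.83] w 0.0563 gf 0.0 q [-0.96  0.8   0.94  0.38  1.75  0.82]
[-66.1, -123.4, 157.7] [-0.5165, -0.0057, 0.0079]
[-66.8, -80.9, 232.5] [-0.5165, -0.0057, 0.0079]
```

View pics/t4.png

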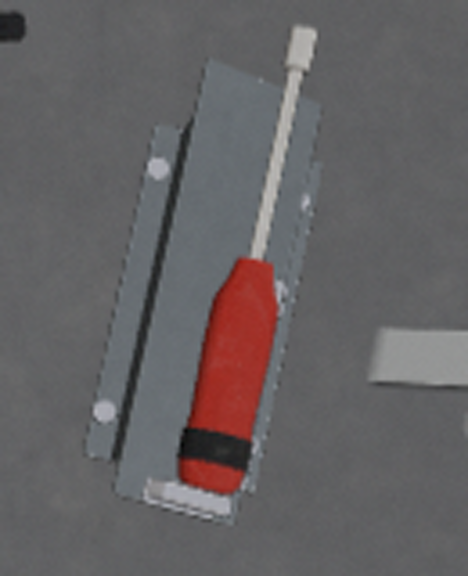

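The driver lies against the lugs and its handle end, at about (210,490) in the crop, meets the stop. Now the cutter.

Scaled: 157 mm / 400 = 0.3925, -123 mm / 400 = -0.3075, -0.5165 rad / 3.1416 = -0.1644.

{"api": "arm_command", "payload": {"plan": [[[-0.025,-0.125,0.025,-0.0414,0,0,-0.3],[-0.0625,-0.2125,0.1125,-0.0828,0,0.0006,-0.3],[-0.1,-0.275,0.2125,-0.1241,0,0.0013,-0.3],[-0.1375,-0.3075,0.3125,-0.1644,-0.0018,0.0025,-0.3],[-0.165,-0.3085,0.3925,-0.1644,-0.0018,0.0025,-0.3],[-0.165,-0.3085,0.3925,-0.1644,-0.0018,0.0025,-0.3],[-0.165,-0.3085,0.3925,-0.1644,-0.0018,0.0025,-0.3],[-0.165,-0.3085,0.3925,-0.1644,-0.0018,0.0025,-0.3],[-0.165,-0.3085,0.3925,-0.1644,-0.0018,0.0025,-0.3]]]}}

```text
time_s: 15.9
ee_pos: [0.4603, -0.2463, 0.0621]
eef_rot: [-3.136, 0.005, -0.223]
force: [-0.3, 0.2, 0.0]
grip_width: 0.0609
grip_force: 0.0
```

```bash
python3 -c "
from h import *
rel([flat(.4601,-.2473,.004,-12.8)])"
```

```text
t 15.9 F [-0.27  0.18  0.02] w 0.0609 gf 0.0 q [-0.56  0.37  1.72  0.    1.06  1.23]
[0.9, 3.4, 81.6] [-0.0057, 0.0048, 0.0003]
```

Scaled: 81.5 mm / 400 = 0.2038, 1.5 mm / 400 = 0.0038, -0.005 rad / 3.1416 = -0.0016.

{"api": "arm_command", "payload": {"plan": [[[0.0025,0.0038,0.0625,-0.0016,0.0016,0,-0.3],[0.0025,0.0038,0.1375,-0.0016,0.0016,0,-0.3],[0.0025,0.0038,0.1825,-0.0016,0.0016,0,-0.3],[0.0025,0.0038,0.2,-0.0016,0.0016,0,-0.3],[0.0025,0.0038,0.2038,-0.0016,0.0016,0,-0.3],[0.0025,0.0038,0.2038,-0.0016,0.0016,0,0.5],[0.0025,0.0038,0.2038,-0.0016,0.0016,0,0.5],[0.0025,0.0038,0.2038,-0.0016,0.0016,0,0.5],[0.0025,0.0038,0.2038,-0.0016,0.0016,0,0.5],[0.0025,0.0038,0.2038,-0.0016,0.0016,0,0.5],[0.0025,0.0038,0.2038,-0.0016,0.0016,0,0.5]]], "squeeze": 15}}

```text
time_s: 17.0
ee_pos: [0.4602, -0.246, -0.0199]
eef_rot: [-3.141, 0.001, -0.221]
force: [-1.5, 1.2, 5.7]
grip_width: 0.0292
grip_force: 15.0
```

```bash
sed -i 's/-.5,-2,-23.5/-.5,-.5,-23.5/' h.py; python3 -c "
from h import *
p,q,o=cur();print(p+q.apply(OFF))
rel([tgt(2,19,-62,70),tgt(2,18,-62,12)])"
```

```text
[ 0.45986771 -0.24544583  0.00359844]
t 17.0 F [-1.51  1.17  5.71] w 0.0292 gf 14.99 q [-0.56  0.5   1.77  0.    0.88  1.23]
[2.2, -125.9, -109.7] [0.5226, 0.0113, 0.0392]
[3.4, -154.0, -59.0] [0.5226, 0.0113, 0.0392]
```

Scaled: -125.9 mm / 400 = -0.3148, -125 mm / 400 = -0.3125, 0.5226 rad / 3.1416 = 0.1663.

{"api": "arm_command", "payload": {"plan": [[[0,0,-0.05,0,0,0,0.5],[0,0,-0.1625,0,0,0,0.5],[0,-0.025,-0.275,0.0318,0,0.0016,0.5],[0,-0.1125,-0.3125,0.0764,0.001,0.0032,0.5],[0.0025,-0.2125,-0.3125,0.121,0.0025,0.0064,0.5],[0.005,-0.2875,-0.2875,0.1663,0.0036,0.0125,0.5],[0.0055,-0.3148,-0.2743,0.1663,0.0036,0.0125,0.5],[0.0055,-0.3148,-0.2743,0.1663,0.0036,0.0125,0.5],[0.0055,-0.3148,-0.2743,0.1663,0.0036,0.0125,0.5]]]}}

```text
time_s: 17.9
ee_pos: [0.49, -0.1241, 0.0898]
eef_rot: [-2.621, 0.0, -0.26]
force: [0.5, -0.1, -0.5]
grip_width: 0.0292
grip_force: 15.0
```

```bash
python3 -c "
from h import *
inrest(2)
rel([tgt(2,18,-62,8)])"
```

```text
tip in rest mm [ 18.73 -62.05  70.11] rot err deg (tool) [-0.19 -0.04 -0.06] F rest [-0.18 -0.48 -0.43] w 29.2 gf 14.99 t 17.9
t 17.9 F [ 0.48 -0.07 -0.46] w 0.0292 gf 14.99 q [-0.6   0.39  1.72  0.51  1.26  1.01]
[0.0, 0.4, 62.1] [0.0033, 0.0006, 0.0011]
```

Scaled: 65.5 mm / 400 = 0.1638, 65 mm / 400 = 0.1625, 0.002 rad / 3.1416 = 0.0006.

{"api": "arm_command", "payload": {"plan": [[[0,0.001,0.0625,0.0006,0,0.0003,0.5],[0,0.001,0.12,0.0006,0,0.0003,0.5],[0,0.001,0.1475,0.0006,0,0.0003,0.5],[0,0.001,0.155,0.0006,0,0.0003,0.5],[0,0.001,0.16,0.0006,0,0.0003,0.5],[0,0.001,0.1625,0.0006,0,0.0003,0.5],[0,0.001,0.1638,0.0006,0,0.0003,0.5],[0,0.001,0.1638,0.0006,0,0.0003,0.5]]]}}

```text
time_s: 18.7
ee_pos: [0.4984, -0.0927, 0.033]
eef_rot: [-2.616, 0.001, -0.263]
force: [-0.6, 0.0, -1.2]
grip_width: 0.0293
grip_force: 15.0
```

```bash
python3 -c "
from h import *
inrest(2)"
```

```text
tip in rest mm [ 18.34 -61.99   4.59] rot err deg (tool) [0.11 0.01 0.07] F rest [-0.71  0.55 -0.96] w 29.25 gf 14.99 t 18.7
```

Scaled: 1.4 mm / 400 = 0.0035, 1.1 mm / 400 = 0.0028.

{"api": "arm_command", "payload": {"plan": [[[0,0,0.001,0,0,0,0.5],[0,0,0.002,0,0,0,0.5],[0,0,0.0028,0,0,0,0.5],[0,0,0.0035,0,0,0,0.5],[0,0,0.0035,0,0,0,0.5]]]}}

```text
time_s: 19.2
ee_pos: [0.4985, -0.0923, 0.0322]
eef_rot: [-2.616, 0.0, -0.262]
force: [-7.4, -4.7, 10.4]
grip_width: 0.0289
grip_force: 15.0
```

```bash
python3 -c "
from h import *
inrest(2)"
```

```text
tip in rest mm [ 18.33 -61.99   3.71] rot err deg (tool) [0.11 0.   0.05] F rest [-0.4   5.96 12.19] w 28.94 gf 14.98 t 19.2
```

Scaled: 2.6 mm / 400 = 0.0065, 2.2 mm / 400 = 0.0055.

{"api": "arm_command", "payload": {"plan": [[[0,0.0005,-0.0015,0,0,0,0.5],[0,0.0025,-0.0015,0,0,0,0.5],[0,0.004,-0.0015,0,0,0,0.5],[0,0.0055,-0.0015,0,0,0,0.5],[0,0.0065,-0.0015,0,0,0,0.5],[0,0.0065,-0.0015,0,0,0,0.5]]]}}

```text
time_s: 19.8
ee_pos: [0.4982, -0.0943, 0.0311]
eef_rot: [-2.616, 0.0, -0.263]
force: [-0.8, -0.5, 6.0]
grip_width: 0.0292
grip_force: 15.0
```

```bash
python3 -c "
from h import *
inrest(2)"
```

```text
tip in rest mm [ 16.   -62.22   3.77] rot err deg (tool) [0.14 0.03 0.06] F rest [2.38 0.6  5.53] w 29.25 gf 14.98 t 19.8
```

Scaled: 1.2 mm / 400 = 0.003, 0.8 mm / 400 = 0.002.

{"api": "arm_command", "payload": {"plan": [[[0,0.001,-0.0003,0,0,0,0.5],[0,0.002,-0.0003,0,0,0,0.5],[0,0.003,-0.0003,0,0,0,0.5],[0,0.003,-0.0003,0,0,0,0.5]]]}}

```text
time_s: 20.2
ee_pos: [0.4979, -0.0952, 0.0305]
eef_rot: [-2.615, 0.0, -0.263]
force: [-0.3, 0.9, 6.2]
grip_width: 0.0293
grip_force: 15.0
```

```bash
python3 -c "
from h import *
inrest(2)"
```

```text
tip in rest mm [ 14.91 -62.14   3.77] rot err deg (tool) [0.16 0.01 0.07] F rest [3.78 0.54 5.02] w 29.34 gf 14.98 t 20.2
```

Scaled: 0.7 mm / 400 = 0.0018, 0.4 mm / 400 = 0.001.

{"api": "arm_command", "payload": {"plan": [[[0,0.001,-0.0003,0,0,0,0.5],[0,0.0018,-0.0003,0,0,0,0.5],[0,0.0018,-0.0003,0,0,0,0.5]]]}}

```text
time_s: 20.5
ee_pos: [0.4978, -0.0954, 0.0304]
eef_rot: [-2.614, 0.0, -0.262]
force: [1.2, 3.6, 7.8]
grip_width: 0.0295
grip_force: 15.0
```

```bash
python3 -c "
from h import *
inrest(2)"
```

```text
tip in rest mm [ 14.62 -62.09   3.79] rot err deg (tool) [ 0.2  -0.    0.05] F rest [ 7.13 -0.2   4.87] w 29.52 gf 14.98 t 20.5
```

Scaled: -9.5 mm / 400 = -0.0238, -8.5 mm / 400 = -0.0213.

{"api": "arm_command", "payload": {"plan": [[[-0.0025,0,-0.0005,0,0,0,0.5],[-0.0075,0,-0.0005,0,0,0,0.5],[-0.0125,0,-0.0005,0,0,0,0.5],[-0.0175,0,-0.0005,0,0,0,0.5],[-0.0213,0,-0.0005,0,0,0,0.5],[-0.0238,0,-0.0005,0,0,0,0.5],[-0.0238,0,-0.0005,0,0,0,0.5]]]}}

```text
time_s: 21.2
ee_pos: [0.4887, -0.0931, 0.0304]
eef_rot: [-2.615, 0.0, -0.263]
force: [4.0, 2.9, 3.6]
grip_width: 0.0293
grip_force: 15.0
```

```bash
python3 -c "
from h import *
inrest(2);print(ctrl.get_obs()['moment'])
toolcheck(2,12,-140,-75)"
```

```text
tip in rest mm [ 14.45 -52.71   3.85] rot err deg (tool) [0.17 0.03 0.05] F rest [ 5.13 -3.16  1.19] w 29.26 gf 15.01 t 21.2
[ 0.72595561 -0.75638142 -0.07304963]
tool y [-159.1 -158.3   -4.7   -3.8] [[5.855000019073486, 0.03500000014901161], [26.746000289916992, -0.01600000075995922]] h95 19.4
```

Scaled: -1.5 mm / 400 = -0.0038, -1 mm / 400 = -0.0025.

{"api": "arm_command", "payload": {"plan": [[[-0.0013,0,0,0,0,0,0.5],[-0.0025,0,0,0,0,0,0.5],[-0.0038,0,0,0,0,0,0.5],[-0.0038,0,0,0,0,0,0.5]]]}}

```text
time_s: 21.65
ee_pos: [0.4874, -0.0928, 0.0304]
eef_rot: [-2.615, -0.0, -0.263]
force: [4.5, 3.5, 3.2]
grip_width: 0.029
grip_force: 15.0
```

```bash
python3 -c "
from h import *
inrest(2)"
```

```text
tip in rest mm [ 14.42 -51.35   3.86] rot err deg (tool) [0.16 0.04 0.05] F rest [ 5.56 -3.41  0.46] w 28.95 gf 15.02 t 21.65
```

Scaled: -1.2 mm / 400 = -0.003, -0.9 mm / 400 = -0.0023.

{"api": "arm_command", "payload": {"plan": [[[-0.0013,0,0,0,0,0,0.5],[-0.0023,0,0,0,0,0,0.5],[-0.003,0,0,0,0,0,0.5],[-0.003,0,0,0,0,0,0.5]]]}}

```text
time_s: 22.05
ee_pos: [0.4862, -0.0925, 0.0304]
eef_rot: [-2.615, -0.0, -0.263]
force: [4.2, 3.1, 3.7]
grip_width: 0.0292
grip_force: 15.0
```

```bash
python3 -c "
from h import *
inrest(2)"
```

```text
tip in rest mm [ 14.42 -50.15   3.85] rot err deg (tool) [0.16 0.04 0.05] F rest [ 5.38 -3.3   1.19] w 29.22 gf 15.02 t 22.05
```

Scaled: -0.8 mm / 400 = -0.002, -0.4 mm / 400 = -0.001.

{"api": "arm_command", "payload": {"plan": [[[-0.001,0,0,0,0,0,0.5],[-0.002,0,0,0,0,0,0.5],[-0.002,0,0,0,0,0,0.5]]]}}

```text
time_s: 22.35
ee_pos: [0.4854, -0.0923, 0.0304]
eef_rot: [-2.615, -0.0, -0.263]
force: [4.6, 4.4, 3.0]
grip_width: 0.0287
grip_force: 15.0
```

```bash
python3 -c "
from h import *
inrest(2)"
```

```text
tip in rest mm [ 14.4  -49.35   3.87] rot err deg (tool) [0.16 0.04 0.05] F rest [ 6.19 -3.35 -0.08] w 28.65 gf 15.02 t 22.35
```

Still sliding freely.

Scaled: -0.8 mm / 400 = -0.002, -0.4 mm / 400 = -0.001.

{"api": "arm_command", "payload": {"plan": [[[-0.001,0,0,0,0,0,0.5],[-0.002,0,0,0,0,0,0.5],[-0.002,0,0,0,0,0,0.5]]]}}

```text
time_s: 22.65
ee_pos: [0.4849, -0.0922, 0.0304]
eef_rot: [-2.615, -0.001, -0.263]
force: [6.7, 4.0, 2.1]
grip_width: 0.029
grip_force: 15.0
```

```bash
python3 -c "
from h import *
inrest(2);toolcheck(2,12,-140,-75)"
```

```text
tip in rest mm [ 14.39 -48.76   3.88] rot err deg (tool) [0.16 0.07 0.06] F rest [ 5.85 -5.41 -0.97] w 28.96 gf 15.03 t 22.65
tool y [-155.  -154.1   -1.6   -0.8] [[4.461999893188477, 0.02500000037252903], [26.027999877929688, -0.023000000044703484]] h95 19.4
```

{"api": "arm_command", "payload": {"plan": [[[-0.0008,0,0,0,0,0,0.5],[-0.0013,0,0,0,0,0,0.5],[-0.0013,0,0,0,0,0,0.5]]]}}

```text
time_s: 23.0
ee_pos: [0.4847, -0.0922, 0.0304]
eef_rot: [-2.615, -0.001, -0.263]
force: [8.5, 3.3, 0.7]
grip_width: 0.0294
grip_force: 15.0
```

```bash
python3 -c "
from h import *
inrest(2)"
```

```text
tip in rest mm [ 14.38 -48.58   3.95] rot err deg (tool) [0.15 0.11 0.06] F rest [ 5.01 -7.41 -2.04] w 29.35 gf 15.03 t 23.0
```

Scaled: -0.4 mm / 400 = -0.001, 0.3 mm / 400 = 0.0008.

{"api": "arm_command", "payload": {"plan": [[[-0.0005,0,0.0005,0,0,0,0.5],[-0.001,0,0.0008,0,0,0,0.5],[-0.001,0,0.0008,0,0,0,0.5]]]}}

```text
time_s: 23.3
ee_pos: [0.4847, -0.0922, 0.0304]
eef_rot: [-2.616, -0.002, -0.264]
force: [8.5, 2.7, 2.3]
grip_width: 0.0292
grip_force: 15.0
```

```bash
python3 -c "
from h import *
inrest(2)"
```

```text
tip in rest mm [ 14.39 -48.53   3.9 ] rot err deg (tool) [0.14 0.16 0.05] F rest [ 5.35 -7.51 -0.39] w 29.21 gf 15.03 t 23.3
```

Scaled: -0.4 mm / 400 = -0.001, -0.2 mm / 400 = -0.0005.

{"api": "arm_command", "payload": {"plan": [[[-0.0005,0,0,0,0,0,0.5],[-0.001,0,0,0,0,0,0.5],[-0.001,0,0,0,0,0,0.5],[-0.001,0,0,0,0,0,0.5]]]}}

```text
time_s: 23.7
ee_pos: [0.4846, -0.0922, 0.0304]
eef_rot: [-2.616, -0.003, -0.264]
force: [11.0, 2.5, 1.6]
grip_width: 0.0294
grip_force: 15.0
```

```bash
python3 -c "
from h import *
inrest(2)"
```

```text
tip in rest mm [ 14.4  -48.42   3.94] rot err deg (tool) [0.13 0.2  0.05] F rest [  5.41 -10.    -1.25] w 29.43 gf 15.04 t 23.7
```

Scaled: -190 mm / 400 = -0.475, -170 mm / 400 = -0.425.

{"api": "arm_command", "payload": {"plan": [[[0,0,0,0,0,0,0.2],[0,0,0,0,0,0,0.0],[0,0,0,0,0,0,-0.2],[0,0,0,0,0,0,-0.2],[0,0,0,0,0,0,-0.2],[0,0,-0.025,0,0,0,-0.2],[0,0,-0.1,0,0,0,-0.2],[0,0,-0.225,0,0,0,-0.2],[0,0.05,-0.35,0,0,0,-0.2],[-0.05,0.15,-0.425,0,0,0,-0.2],[-0.05,0.25,-0.475,0,0,0,-0.2],[-0.05,0.35,-0.475,0,0,0,-0.2]]]}}

```text
time_s: 24.9
ee_pos: [0.4066, -0.2995, 0.1265]
eef_rot: [-2.62, -0.003, -0.264]
force: [0.5, -0.1, -1.0]
grip_width: 0.0563
grip_force: 0.0
```

```bash
python3 - <<'E'
from h import *
inrest(2);im,d=toolcheck(2,12,-140,-18);toolcheck(1,13,-70,-20)
cv2.imwrite("pics/t5.png",np.hstack([cv2.resize(im[150:310,x:x+130],None,fx=3,fy=3.6,interpolation=cv2.INTER_CUBIC) for x in(180,365)]))
E
```

```text
tip in rest mm [-128.39  -26.69  197.31] rot err deg (tool) [-0.09  0.22  0.04] F rest [-0.46 -0.49 -0.89] w 56.3 gf 0.0 t 24.9
tool y [-154.9 -153.4   -2.3   -1.1] [[0.2770000100135803, -0.013000000268220901], [29.083999633789062, 0.0020000000949949026]] h95 20.2
tool y [-168.1 -164.5   -1.8   -1. ] [[6.935999870300293, 0.027000000700354576], [28.042999267578125, -0.009999999776482582]] h95 28.8
```

View pics/t5.png

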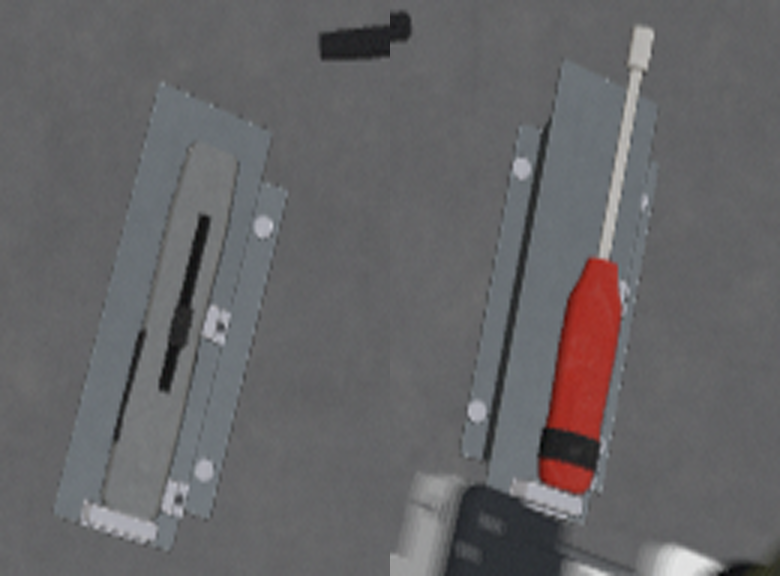

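The cutter lies on rest_2 with its tail at the stop, about (130,510). The driver lies on rest_1 with its handle at the stop, about (570,490). Both are against their lugs, and the gripper is clear.

```bash
python3 -c "
from station import ctrl
print(ctrl.hand_in())"
```

```text
the job is handed in; nothing more can be done
None
```

The tools are swapped and the job is handed in at about 25 s: nut driver on rest_1, box cutter on rest_2, each pushed against the lugs and end stop and, in the last picture, at the stop to within the camera's roughly 1–2 mm; I left the markers alone.

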